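# Trip-test the blue bench power unit

### The job

Do the routine trip test on the blue bench power unit: press its yellow test button fully down so that its red-knobbed lever drops, then lift that lever back up until it rests back on its stop, and let go. The identical grey unit is feeding other equipment: its lever must stay up.

Things in the scene. Friction and masses are not known exactly. Their poses are not given: they have to be found in the camera images.
- blue_unit: Blue power unit, a box 150 mm deep (x) x 180 wide (y) x 55 high, fixed to the bench; origin: centre of its underside, x to its back, y to its left, z up. Lever: 8 mm rod, pivot axis along y at x +5, y +45, z +40 mm. Set, its knob's centre is at x +23, y +45, z +128 mm; dropped, at x -65.5, y +45, z +96. Nothing but lever and button stands above 60 mm.
- blue_button_top (a point): Centre of the top of the blue unit's yellow test button: round, 30 mm across, at x -30, y -45, z +73 mm of the unit when out (18 mm above the box, 14 mm above its black bezel). Pressed straight down 7 mm against a spring: 1.2 N to start, 4 N at full travel. It rides down with the button.
- blue_knob (a point): Centre of the red knob on the end of the blue unit's lever: a cylinder 24 mm long along the unit's y, 16 mm in diameter, 90 mm from the pivot. It moves with the lever, in the plane y +45 mm of the unit; its y axis is the unit's y axis.
- blue_button (a joint): Blue unit's test button, m: 0 = out, 0.007 = fully down; springs back.
- blue_lever (a joint): Blue unit's lever, rad: 0 = set (up, leaning 0.2 rad to the unit's back, on its stop), 1.1 = dropped (leaning 0.9 rad forward, to the unit's -x). Weighted (about 70 g) and free: it falls to whichever end it leans to, balance at about 0.2. Trips when the button is about 4 mm down and then falls within a second.
- grey_lever (a joint): Lever of the grey unit, which is the same as the blue unit but for its colour; rad, 0 = set (up), 1.1 = dropped. It starts up and must stay up.

How it is judged:
By the outcome, as a careful person would: the job done as asked, in the order asked, and still so for the second after the job is handed in, with the robot touching nothing.
It also fails if it takes over 43 s, if anything falls off the work surface, if the arm or the gripper's body presses on something with over 40 N, if the wrist force passes 120 N, or if a joint passes its speed limit or range.

### The arm

A 6-joint arm with a two-finger parallel gripper is mounted at the origin on the work surface. World frame = base frame: x ahead of the robot, y to its left, z up, the work surface at z = 0. Lengths are in m, angles in rad, forces in N, time in s.
With the tool pointing down it reaches from about 0.35 to 0.85 m from the base axis. Payload 8.1 kg.
Tool frame: the origin (TCP) lies at the very end of the fingers, on their centre line; the grasp point (between the pads) lies 19 mm behind it (manip.grip_point_offset is the distance from the TCP to the grasp point, in m); z points along the fingers, y is the line along which they close (so a half turn about z gives the same grasp; the last joint's range is limited). The gripper opens to 85 mm and grips with 20 to 120 N. Pads are 22 mm wide; open, the fingers measure 114 mm over their backs; the gripper's body (76 mm by 85 mm) begins 54 mm behind the grasp point. The pads swing forward as they close: fully open they stand 13 mm farther back than shut.
Start: joints at [1.243, 0.13, 1.488, -0, 1.523, -0.085], TCP at [0.144, 0.582, 0.231] pointing down, gripper open.
Joint ranges: [-2.96, 2.96], [-0.89, 2.26], [0.02, 2.5], [-1.34, 4.48], [0, 2.73], [-2.66, 2.66]. Speed limits (rad/s): [2.39, 2.39, 2.79, 3.14, 3.14, 3.14].

### API

Orientations are given as a unit quaternion [x, y, z, w].
In Python, from workcell import manip, imaging gives the robot as it stands.
- The arm moves only by the tool drive_tool, never from a script. Its argument "commands" is a list of rows, each a list of 7 numbers: the turn, a rotation vector about the tool's x, y, z in units of 5 degrees (1.0 is 5 degrees), then the shift along the tool's x, y, z in units of 30 mm (1.0 is 30 mm), then the closure, from -1 (fully open) to 1 (shut), so that 0 is half open. In form: [[wx, wy, wz, x, y, z, hand], ...]. A call has exactly 8 rows; each row shifts and turns the commanded pose from where the row before left it, along the tool's axes as they then stand; what a row does not reach is not made up. A row lasts 1/8 s, in which the tool goes at most 62.5 mm and 10.7 degrees, less where a joint would pass 70% of its speed; a pose out of reach is approached as far as the arm can. A call is refused whole if a number of a shift passes 1 or a number of a turn 1, either way. A call with a gripper value outside its range is refused whole. The fingers move at their own pace and stop on an object; the grip force is fixed at half the most. Time passes only in rows, so rows that do not move let the fingers close, or fill a call up. It gives the time, the measured TCP pose, the force, the opening and the grip force at its end, in the units of the state.
- manip.read_state(): the state, without advancing time (a new reading comes with each control period).
- imaging.grab_frame(name): name is "scene" or "side" or "wrist"; returns a dict with "frame" (400x640x3 uint8, blue, green, red), "mtx" (3x3 intrinsics, pixels), "eye" and "attitude" of the camera in the world; the wrist camera has in their place "T_tool_cam" (4x4, takes a point from camera to tool coordinates, whose origin is the TCP and whose axes are the flange's). Camera axes: x right, y up, looking along -z (the intrinsics and any distortion apply to the point x, -y, -z); pixel columns grow to the right and rows downward; lengths in m; the calibration is good to about 2 mm. A picture is of the moment at which its call begins: read the wrist's pose just before it. There is no depth.
- manip.close_job(): hands the job in; it is judged then, once.
The state is a dict: "time_s": time; "joints": joint angles; "dq": joint speeds; "tau": joint torques, N m; "ee_pos": TCP position; "orientation": TCP orientation; "ft_force": force on the tool from outside, world axes, zero at the start; "wrist_torque": the same for the moment, N m; "width": finger opening in m; "grasp_force": force on a finger pad.
Only numpy, scipy, OpenCV 4.12 (cv2) and the standard library are available. Lean on these libraries where they do the work, as an engineer would, in place of code of your own. Each camera call takes 0.05 s, during which the arm holds its last target. There are 200 camera calls.

## Working session

There is one attempt and no reset: what is moved stays moved. The work goes in short steps, Python scripts to look and compute and a tool call to move; the robot and the scene stay as the last step left them, time stands still between calls to the robot, and variables do not carry over. Pictures are saved under pics/ and viewed, at most 10 in all, crops included, and the job is handed in when it is done.

Besides the shell and the picture viewer there is one more tool, called after "Request:" as name(argument=value, ...), one argument or row to a line, values as JSON. drive_tool: Moves the arm, as the interface text tells. Its arguments: {"type":"object","properties":{"commands":{"type":"array","items":{"type":"array","items":{"type":"number"}}}},"required":["commands"]}

```bash
mkdir -p pics; ls; cat > h.py <<'E'
import numpy as np, cv2, json
from workcell import manip, imaging
from scipy.spatial.transform import Rotation as R
def grab(n):
    s=manip.read_state(); f=imaging.grab_frame(n); f['state']=s
    if n=='wrist':
        T=np.eye(4);T[:3,:3]=R.from_quat(s['orientation']).as_matrix();T[:3,3]=s['ee_pos'];f['T']=T@np.array(f['T_tool_cam'])
    else:
        T=np.eye(4);a=np.array(f['attitude'])
        T[:3,:3]=a if a.shape==(3,3) else R.from_quat(a).as_matrix();T[:3,3]=f['eye'];f['T']=T
    return f
def ray(f,uv):
    p=cv2.undistortPoints(np.array([[uv]],float),np.array(f['mtx']),np.array(f.get('dist',np.zeros(5)),float))[0,0]
    d=f['T'][:3,:3]@np.array([p[0],-p[1],-1]);return f['T'][:3,3],d/np.linalg.norm(d)
def onz(f,uv,z):
    o,d=ray(f,uv);return o+d*(z-o[2])/d[2]
def tri(a,b):
    (o1,d1),(o2,d2)=a,b
    t=np.linalg.lstsq(np.c_[d1,-d2],o2-o1,rcond=None)[0];p,q=o1+t[0]*d1,o2+t[1]*d2
    return (p+q)/2,np.linalg.norm(p-q)
def proj(f,P):
    c=f['T'][:3,:3].T@(np.array(P)-f['T'][:3,3]);k=np.array(f['mtx']);return k[0,0]*c[0]/-c[2]+k[0,2],k[1,1]*-c[1]/-c[2]+k[1,2]
def blobs(img,lo,hi,amin=30):
    m=cv2.inRange(cv2.cvtColor(img,cv2.COLOR_BGR2HSV),np.array(lo),np.array(hi))
    n,l,st,c=cv2.connectedComponentsWithStats(m);return [(c[i].round(1).tolist(),st[i].tolist()) for i in range(1,n) if st[i][4]>=amin]
E
python3 - <<'E'
from h import *
for n in ['scene','side']:
    f=grab(n);cv2.imwrite(f'pics/{n}0.png',f['frame'])
    print(n,[k for k in f],f['T'].round(3).tolist(),np.array(f['mtx']).tolist())
    print('Y',blobs(f['frame'],(20,120,100),(35,255,255)));print('R',blobs(f['frame'],(0,150,80),(8,255,255)),blobs(f['frame'],(172,150,80),(180,255,255)))
    print('B',blobs(f['frame'],(100,100,50),(130,255,255),200))
E
```

```text
pics
scene ['frame', 'mtx', 'eye', 'attitude', 'state', 'T'] [[0.788, -0.533, 0.308, 0.805], [0.616, 0.68, -0.398, -0.304], [0.003, 0.503, 0.864, 0.787], [0.0, 0.0, 0.0, 1.0]] [[398.7498079453246, 0.0, 319.19074081026724], [0.0, 398.7498079453246, 205.33956936436178], [0.0, 0.0, 1.0]]
Y [([309.6, 103.5], [293, 97, 34, 14, 181]), ([357.5, 141.9], [352, 136, 13, 13, 126]), ([464.4, 203.9], [456, 190, 18, 29, 136]), ([480.3, 199.4], [477, 195, 8, 11, 46]), ([484.3, 219.4], [474, 201, 22, 39, 179]), ([500.3, 215.0], [494, 206, 13, 20, 86]), ([468.3, 223.3], [462, 214, 13, 20, 93]), ([505.4, 235.2], [497, 221, 18, 30, 133]), ([489.0, 239.6], [485, 236, 9, 9, 43]), ([229.4, 312.3], [221, 304, 17, 18, 229])]
R [([395.0, 40.3], [386, 33, 18, 17, 214]), ([408.7, 122.1], [403, 118, 11, 9, 54]), ([273.2, 264.2], [268, 258, 11, 14, 100])] []
B [([379.5, 150.1], [332, 122, 98, 65, 2239]), ([461.7, 261.5], [454, 254, 17, 17, 210]), ([409.8, 325.7], [402, 317, 17, 18, 241])]
side ['frame', 'mtx', 'eye', 'attitude', 'state', 'T'] [[0.918, 0.285, -0.275, 0.39], [-0.396, 0.675, -0.622, -0.487], [0.008
[... 178 characters left out ...]
366, 119, 10, 27, 118]), ([364.6, 126.1], [363, 122, 5, 10, 38]), ([386.5, 126.3], [384, 122, 6, 10, 35]), ([355.2, 133.1], [352, 125, 8, 18, 77]), ([376.6, 137.5], [372, 125, 10, 26, 115]), ([348.3, 131.4], [346, 127, 6, 10, 38]), ([391.7, 136.1], [389, 128, 7, 17, 75]), ([398.9, 137.4], [397, 134, 6, 8, 36]), ([359.8, 143.2], [358, 139, 5, 10, 39]), ([382.7, 142.9], [381, 139, 5, 9, 37]), ([252.1, 161.9], [246, 156, 13, 13, 141]), ([163.4, 185.3], [143, 175, 42, 22, 285]), ([362.6, 330.8], [353, 321, 20, 21, 329])]
R [([174.8, 93.3], [165, 86, 20, 15, 228]), ([273.8, 115.4], [271, 111, 6, 10, 49]), ([349.1, 254.5], [342, 248, 15, 14, 126])] []
B [([266.3, 168.0], [233, 131, 67, 64, 2566])]
```

View pics/scene0.png

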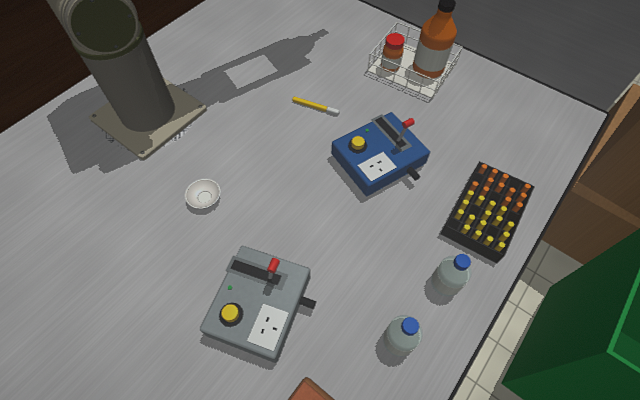

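View pics/side0.png

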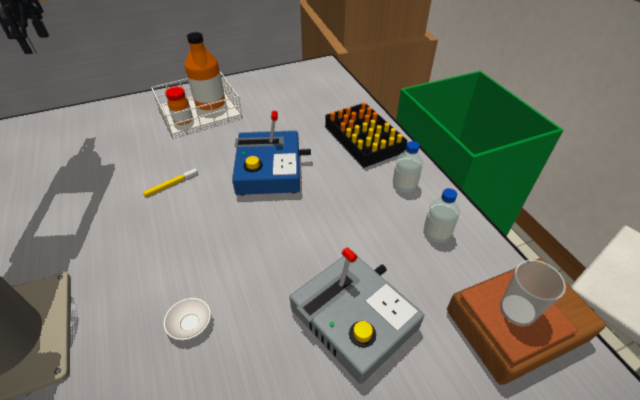

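```bash
python3 - <<'E'
from h import *
s=grab('scene');t=grab('side')
b,e=tri(ray(s,(357.5,141.9)),ray(t,(252.1,161.9)));print('button',b,e)
k,e=tri(ray(s,(408.7,122.1)),ray(t,(273.8,115.4)));print('knob',k,e)
print(onz(s,(357.5,141.9),.07),onz(t,(252.1,161.9),.07),onz(s,(408.7,122.1),.128),onz(t,(273.8,115.4),.128))
g,e=tri(ray(s,(229.4,312.3)),ray(t,(362.6,330.8)));print('gbutton',g,e)
gk,e=tri(ray(s,(273.2,264.2)),ray(t,(349.1,254.5)));print('gknob',gk,e)
# yaw: button->knob in unit = (53,90)
for p,q in((b,k),(g,gk)):
    v=(q-p)[:2];print(np.linalg.norm(v),np.arctan2(v[1],v[0])-np.arctan2(90,53))
w=grab('wrist');cv2.imwrite('pics/w0.png',w['frame']);print(w['T_tool_cam'],w['state']['orientation'],w['state']['time_s'])
E
```

```text
button [0.51328141 0.21483439 0.06615005] 0.00041436628190629274
knob [0.59356625 0.2862123  0.12518056] 0.0010249380256991565
[0.51468849 0.21227945 0.07      ] [0.51254015 0.20993685 0.07      ] [0.59411819 0.28429394 0.128     ] [0.59258268 0.28127661 0.128     ]
gbutton [ 0.55866187 -0.24933709  0.0682945 ] 4.423941468098291e-05
gknob [ 0.58068093 -0.14632316  0.12892319] 0.001114949351502691
0.10742653862281916 -0.31184983680800427
0.10534091793040898 0.32162996652105624
[[ 5.88744415e-04  9.62221074e-01  2.72268723e-01  6.76000465e-02]
 [ 9.99999761e-01 -6.65049647e-04  1.87977930e-04  6.58311784e-04]
 [ 3.61948543e-04  2.72268547e-01 -9.62221236e-01 -1.42452459e-01]
 [ 0.00000000e+00  0.00000000e+00  0.00000000e+00  1.00000000e+00]] [ 1.21095951e-01  9.92640632e-01 -5.79484238e-04 -1.05493075e-04] 0.2
```

The scene shows the blue unit at about (380,150) with its button at (357,142) and red knob at (409,122). The side view has them at (252,162) and (274,115). The grey unit is well away, but a bottle rack stands at (435,60), so I'm checking the rack against my path.

```bash
python3 - <<'E'
from h import *
s=grab('scene');t=grab('side')
print('bottle cap',tri(ray(s,(446,4)),ray(t,(195.5,37))))
print('red cap',tri(ray(s,(395,40)),ray(t,(175,93))))
print('start tool',manip.read_state()['ee_pos'])
yaw=-.31
u=np.array([[np.cos(yaw),-np.sin(yaw)],[np.sin(yaw),np.cos(yaw)]])
o=np.array([.5135,.2115])-u@[-.03,-.045];print(o,u@[-.0655,.045]+o,u@[.023,.045]+o)
E
```

```text
bottle cap (array([0.4893527 , 0.60018646, 0.19812978]), np.float64(0.0006678163596544851))
red cap (array([0.39845967, 0.54923144, 0.0840878 ]), np.float64(0.0015450459992655016))
start tool [0.14419129 0.58228816 0.23105357]
[0.55579765 0.24520325] [0.50714744 0.3080396 ] [0.59142896 0.28104191]
```

Request:
drive_tool(
  commands=[
    [0,0,0.4,-0.5,-0.3,0,1],
    [0,0,0.4,-1,-0.5,0,1],
    [0,0,0,-1,-0.5,0,1],
    [0,0,0,-1,-0.5,0,1],
    [0,0,0,-1,-0.5,0,1],
    [0,0,0,-1,-0.5,0,1],
    [0,0,0,-1,-0.5,0,1],
    [0,0,0,-1,-0.5,0,1],
  ],
)

```text
time_s: 1.35
ee_pos: [0.3261, 0.4046, 0.2314]
orientation: [0.157, 0.988, 0.0, 0.0]
ft_force: [-0.8, -0.4, 1.0]
width: 0.0002
grasp_force: 0.0
```

Request:
drive_tool(
  commands=[
    [0,0,0,-1,-0.5,0,1],
    [0,0,0,-1,-0.5,0,1],
    [0,0,0,-1,-0.5,0,1],
    [0,0,0,-1,-0.5,0,1],
    [0,0,0,-1,-0.5,0.3,1],
    [0,0,0,-1,-0.5,0.3,1],
    [0,0,0,-1,-0.5,0.3,1],
    [0,0,0,0,0,0,1],
  ],
)

```text
time_s: 2.35
ee_pos: [0.4932, 0.2391, 0.2033]
orientation: [0.158, 0.987, -0.001, -0.001]
ft_force: [-1.0, 0.3, -0.1]
width: -0.0
grasp_force: 0.0
```

```bash
cat > look.py <<'E'
from h import *
import sys
f=grab('wrist');s=f['state'];cv2.imwrite(f'pics/{sys.argv[1]}.png',f['frame'])
print(s['time_s'],np.round(s['ee_pos'],4),R.from_quat(s['orientation']).as_matrix().round(3).tolist(),s['width'],np.round(s['ft_force'],1))
Y=blobs(f['frame'],(20,120,80),(35,255,255),100);print('Y',[(b,onz(f,b[0],.071).round(4)) for b in Y])
Rr=blobs(f['frame'],(0,150,60),(8,255,255),100)+blobs(f['frame'],(172,150,60),(180,255,255),100);print('R',[(b,onz(f,b[0],.128).round(4),onz(f,b[0],.096).round(4)) for b in Rr])
m=cv2.inRange(cv2.cvtColor(f['frame'],cv2.COLOR_BGR2HSV),(100,100,30),(130,255,255))
print('B',cv2.minAreaRect(max(cv2.findContours(m,0,2)[0],key=cv2.contourArea)))
E
python3 look.py w1
```

```text
2.35 [0.4932 0.2391 0.2033] [[-0.95, 0.312, -0.001], [0.312, 0.95, -0.001], [0.001, -0.002, -1.0]] -9.56405289392138e-06 [-1.   0.3 -0.1]
Y [(([319.7, 15.2], [304, 0, 30, 35, 480]), array([0.3599, 0.2866, 0.071 ])), (([297.3, 218.2], [281, 201, 33, 35, 909]), array([0.5132, 0.215 , 0.071 ]))]
R []
B ((321.5, 227.5), (129.0, 137.0), 90.0)
```

View pics/w1.png

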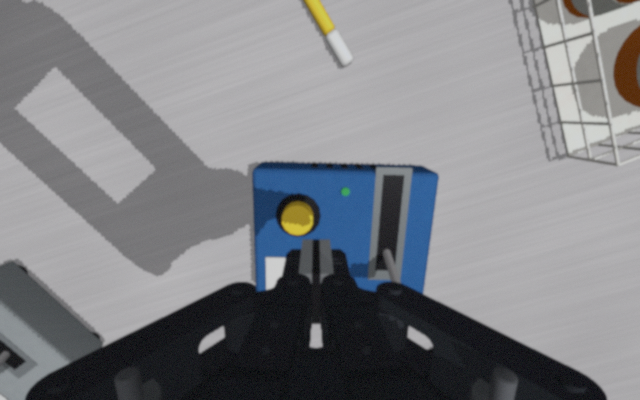

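The wrist view shows the unit square to the tool, with the button at (297,218) and the lever rod near (390,262). I'll move over the button and go down to just above it.

Request:
drive_tool(
  commands=[
    [0,0,0,-0.45,-0.3,0.3,1],
    [0,0,0,-0.44,-0.29,0.5,1],
    [0,0,0,0,0,0.8,1],
    [0,0,0,0,0,0.8,1],
    [0,0,0,0,0,0.8,1],
    [0,0,0,0,0,0.5,1],
    [0,0,0,0,0,0.3,1],
    [0,0,0,0,0,0,1],
  ],
)

```text
time_s: 3.4
ee_pos: [0.5122, 0.2167, 0.0838]
orientation: [0.156, 0.988, -0.0, -0.0]
ft_force: [0.1, -1.2, 0.9]
width: 0.0
grasp_force: 0.0
```

```bash
python3 look.py w2; python3 - <<'E'
from h import *
for n in ['side']:
    f=grab(n);cv2.imwrite('pics/s2.png',cv2.resize(f['frame'][60:220,150:390],None,fx=3,fy=3))
E
```

```text
3.4 [0.5122 0.2167 0.0838] [[-0.952, 0.308, -0.001], [0.308, 0.952, -0.0], [0.001, -0.001, -1.0]] 4.111815326306637e-05 [ 0.1 -1.2  0.9]
Y [(([309.9, 232.5], [284, 215, 56, 40, 1298]), array([0.5054, 0.2164, 0.071 ]))]
R []
B ((339.03955078125, 223.705078125), (208.7995147705078, 140.4813690185547), 1.3558599948883057)
```

View pics/s2.png

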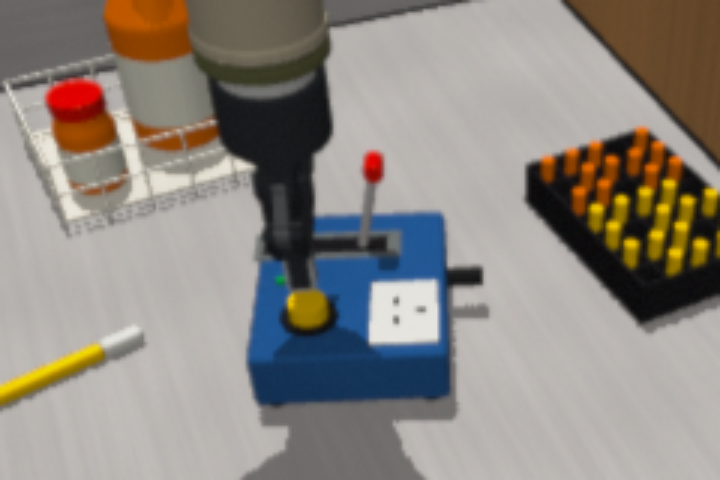

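The side view shows the shut fingers just above the button, with the lever still up and clear. I'll press now.

Request:
drive_tool(
  commands=[
    [0,0,0,0,-0.06,0.15,1],
    [0,0,0,0,0,0.15,1],
    [0,0,0,0,0,0.1,1],
    [0,0,0,0,0,0.1,1],
    [0,0,0,0,0,0.1,1],
    [0,0,0,0,0,0,1],
    [0,0,0,0,0,0,1],
    [0,0,0,0,0,0,1],
  ],
)

```text
time_s: 4.5
ee_pos: [0.5119, 0.2152, 0.0663]
orientation: [0.156, 0.988, -0.0, 0.0]
ft_force: [-2.1, -1.4, 2.3]
width: 0.0002
grasp_force: 1.8
```

Request:
drive_tool(
  commands=[
    [0,0,0,0,0,0.05,1],
    [0,0,0,0,0,0.05,1],
    [0,0,0,0,0,0,1],
    [0,0,0,0,0,0,1],
    [0,0,0,0,0,0,1],
    [0,0,0,0,0,0,1],
    [0,0,0,0,0,0,1],
    [0,0,0,0,0,0,1],
  ],
)

```text
time_s: 5.5
ee_pos: [0.5121, 0.2153, 0.0657]
orientation: [0.156, 0.988, 0.0, 0.0]
ft_force: [-12.7, -3.9, 23.3]
width: 0.0001
grasp_force: 12.1
```

```bash
python3 - <<'E'
from h import *
s=manip.read_state();print(s['ee_pos'],s['ft_force'])
f=grab('side');cv2.imwrite('pics/s3.png',cv2.resize(f['frame'][60:220,150:390],None,fx=3,fy=3))
E
```

```text
[0.51214477 0.21529889 0.06570846] [-12.69615091  -3.8578111   23.33621636]
```

View pics/s3.png

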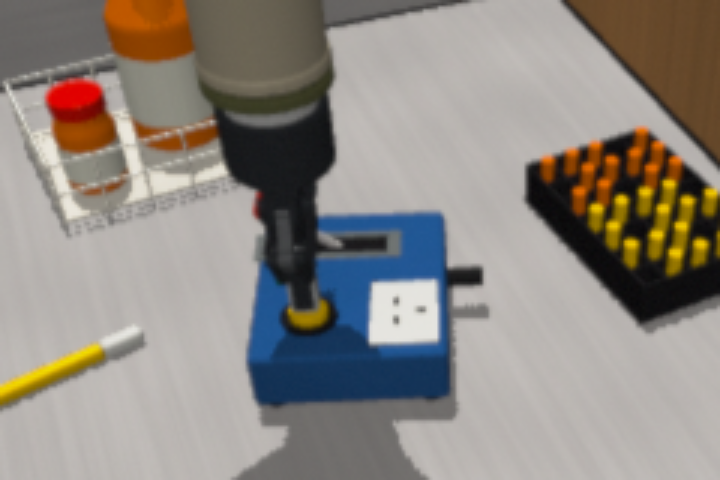

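The button is bottomed (23 N) and the lever has dropped; its knob shows behind the fingers at about (258,205) in the crop. Now I'll rise, go to in front of the dropped knob and look from there.

Request:
drive_tool(
  commands=[
    [0,0,0,0,0,-0.3,1],
    [0,0,0,0,0,-0.8,1],
    [0,0,0,0,0,-1,1],
    [0,0,0,0.5,0.5,-1,1],
    [0,0,0,1,1,-0.7,1],
    [0,0,0,1,1,0,1],
    [0,0,0,0.2,0.5,0,1],
    [0,0,0,0,0,0,1],
  ],
)

```text
time_s: 6.55
ee_pos: [0.4624, 0.3262, 0.1767]
orientation: [0.155, 0.988, -0.0, -0.0]
ft_force: [0.1, -0.9, -0.0]
width: 0.0005
grasp_force: 0.0
```

```bash
python3 look.py w4; python3 - <<'E'
from h import *
s=grab('scene');t=grab('side')
for n,f in(('scene',s),('side',t)):print(n,blobs(f['frame'],(0,150,60),(8,255,255),20))
E
```

```text
6.55 [0.4624 0.3262 0.1767] [[-0.952, 0.306, -0.0], [0.306, 0.952, -0.0], [0.0, -0.001, -1.0]] 0.0004553245556207735 [ 0.1 -0.9 -0. ]
Y [(([222.0, 43.9], [185, 0, 73, 93, 1451]), array([0.3316, 0.2975, 0.071 ])), (([214.1, 280.8], [198, 267, 37, 31, 721]), array([0.5078, 0.2171, 0.071 ]))]
R [(([595.0, 27.8], [551, 0, 89, 64, 4517]), array([0.4022, 0.5078, 0.128 ]), array([0.4028, 0.5345, 0.096 ]))]
B ((237.8811492919922, 258.806396484375), (87.50631713867188, 129.2603759765625), 83.79655456542969)
scene [([397.9, 42.7], [391, 34, 13, 16, 122]), ([382.0, 107.1], [377, 104, 10, 8, 48]), ([273.2, 264.2], [268, 258, 11, 14, 100])]
side [([174.8, 93.3], [165, 86, 20, 15, 228]), ([237.5, 127.9], [235, 124, 6, 9, 47]), ([349.1, 254.5], [342, 248, 15, 14, 126])]
```

View pics/w4.png

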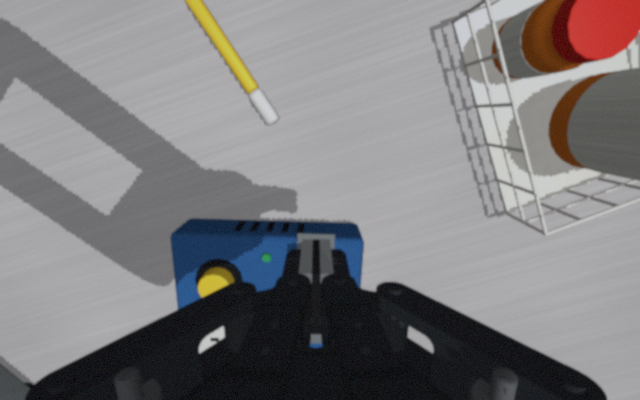

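The wrist view shows the lever slot (317,240) in line with the fingers; the knob is hidden behind them, so I'll triangulate it from the two fixed cameras.

```bash
python3 - <<'E'
from h import *
s=grab('scene');t=grab('side');st=manip.read_state()
k,e=tri(ray(s,(382,107.1)),ray(t,(237.5,127.9)));print(k,e)
M=R.from_quat(st['orientation']).as_matrix();print('knob in tool (mm)',1e3*M.T@(k-st['ee_pos']))
E
```

```text
[0.50997525 0.31482969 0.09439506] 0.0009341256369395657
knob in tool (mm) [-47.72549591   5.27552503  82.54267938]
```

Request:
drive_tool(
  commands=[
    [0,0,0,0,0.07,0.5,1],
    [0,0,0,0,0,0.8,1],
    [0,0,0,0,0,0.8,1],
    [0,0,0,0,0,0.6,1],
    [0,0,0,0,0,0.35,1],
    [0,0,0,-0.3,0,0,1],
    [0,0,0,-0.3,0,0,1],
    [0,0,0,0,0,0,1],
  ],
)

```text
time_s: 7.8
ee_pos: [0.4819, 0.3222, 0.087]
orientation: [0.156, 0.988, 0.001, 0.001]
ft_force: [0.5, -0.1, 0.7]
width: -0.0
grasp_force: 0.0
```

Request:
drive_tool(
  commands=[
    [0,0,0,-0.2,0,0,1],
    [0,0,0,-0.25,0,-0.1,1],
    [0,0,0,-0.25,0,-0.15,1],
    [0,0,0,-0.25,0,-0.15,1],
    [0,0,0,-0.25,0,-0.1,1],
    [0,0,0,-0.25,0,-0.1,1],
    [0,0,0,-0.25,0,-0.1,1],
    [0,0,0,0,0,0,1],
  ],
)

```text
time_s: 8.8
ee_pos: [0.5297, 0.3062, 0.1071]
orientation: [0.156, 0.988, 0.0, 0.0]
ft_force: [0.6, 0.2, 0.6]
width: -0.0
grasp_force: 0.1
```

```bash
python3 - <<'E'
from h import *
s=manip.read_state();print(s['ee_pos'],s['ft_force'])
f=grab('side');cv2.imwrite('pics/s5.png',cv2.resize(f['frame'][60:220,150:390],None,fx=3,fy=3))
E
```

```text
[0.52967834 0.30617576 0.10706386] [0.59725576 0.18830255 0.5577245 ]
```

View pics/s5.png

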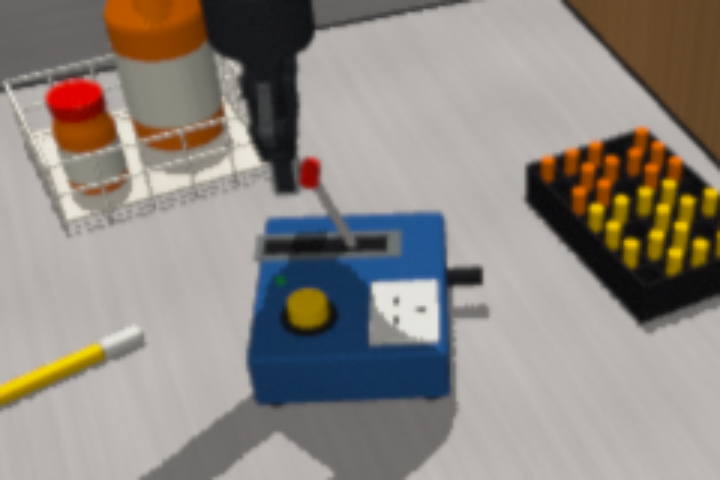

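The fingers are carrying the knob, now at (310,172) in the crop, with the lever about half up. I'll push on slowly past balance.

Request:
drive_tool(
  commands=[
    [0,0,0,-0.2,0,0,1],
    [0,0,0,-0.2,0,0,1],
    [0,0,0,-0.2,0,0,1],
    [0,0,0,-0.2,0,0,1],
    [0,0,0,-0.15,0,0,1],
    [0,0,0,-0.15,0,0,1],
    [0,0,0,-0.15,0,0,1],
    [0,0,0,0,0,0,1],
  ],
)

```text
time_s: 9.85
ee_pos: [0.5648, 0.2948, 0.1068]
orientation: [0.156, 0.988, 0.0, 0.0]
ft_force: [-0.1, -0.9, 0.7]
width: -0.0004
grasp_force: 0.0
```

```bash
python3 - <<'E'
from h import *
s=manip.read_state();print(s['ee_pos'],s['ft_force'])
f=grab('side');cv2.imwrite('pics/s6.png',cv2.resize(f['frame'][60:220,150:390],None,fx=3,fy=3));print(blobs(f['frame'],(0,150,60),(8,255,255),20))
E
```

```text
[0.56480356 0.29481416 0.10679487] [-0.07481618 -0.9072094   0.70733824]
[([174.7, 93.3], [165, 86, 20, 15, 227]), ([272.5, 115.1], [270, 111, 6, 10, 51]), ([349.1, 254.5], [342, 248, 15, 14, 126])]
```

View pics/s6.png

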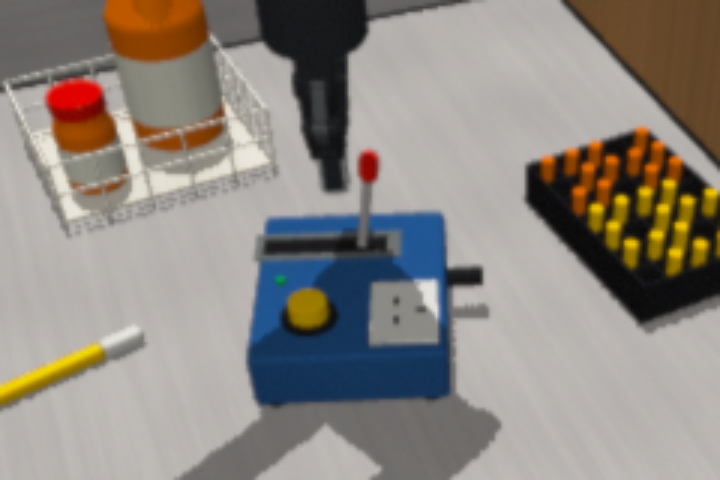

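The lever has passed balance and the knob has left the fingers: it's at (272.5,115), against (273.8,115.4) when set. I'll back off and confirm.

Request:
drive_tool(
  commands=[
    [0,0,0,0,0,0,1],
    [0,0,0,0,0,0,1],
    [0,0,0,0.5,0,0,1],
    [0,0,0,1,0,0,1],
    [0,0,0,1,0,-0.5,1],
    [0,0,0,1,0,-1,1],
    [0,0,0,0.5,0,-1,1],
    [0,0,0,0,0,0,1],
  ],
)

```text
time_s: 10.9
ee_pos: [0.4502, 0.3336, 0.1851]
orientation: [0.155, 0.988, 0.002, 0.002]
ft_force: [0.6, 0.3, 0.0]
width: 0.0001
grasp_force: 0.0
```

```bash
python3 - <<'E'
from h import *
print(manip.read_state()['ee_pos'])
for n in('side','scene'):print(blobs(grab(n)['frame'],(0,150,60),(8,255,255),20))
E
```

```text
[0.45015048 0.33363776 0.18513009]
[([174.8, 93.3], [165, 86, 20, 15, 228]), ([273.8, 115.4], [271, 111, 6, 10, 49]), ([349.1, 254.5], [342, 248, 15, 14, 126])]
[([395.2, 41.4], [386, 33, 18, 17, 224]), ([408.7, 122.1], [403, 118, 11, 9, 54]), ([273.2, 264.2], [268, 258, 11, 14, 100])]
```

Both knobs are at exactly their starting pixels in both views, so I'm handing in.

```bash
python3 -c "
from workcell import manip
print(manip.close_job())"
```

```text
the job is handed in; nothing more can be done
None
```

The trip test is done and handed in at about 11 s: I pressed the blue unit's button fully down, its lever dropped, and I pushed it back up onto its stop and backed the gripper clear; the grey lever stayed up.

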